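Open the plant-tie carton and take the reel out

TASK

The reel of plant tie is inside its dispenser carton: swing both of its top flaps open and fold them back well past upright so that they stay there, then lift the reel straight up off its spindle and stand it upright on the floor of the empty bay of the wooden peg crate. Work gently: do not crush, shove or drag the carton or the crate, set the reel down rather than drop it, and leave the hand fork and the spring clip where they lie.

Things in the scene. Friction and masses are not known exactly. Their poses are not given: they have to be found in the camera images.
- carton: Loose brown cardboard dispenser carton with green printed panels, 0.45 to 0.7 kg, outside 200 (own x) x 190 (own y) x 105 mm high, walls 5 mm, plywood base 6 mm. Two short flaps hang flat against the outside of its x ends, 4 mm thick. Origin: centre of its underside. It slides if pushed sideways with 3 to 8 N. Two long top flaps meet over its middle with a 4 mm gap.
- spindle_top (a point): Middle of the top of the round wooden spindle fixed upright at the centre of the carton's base: 15 mm thick, its top 76 mm above the carton's underside (29 mm below the rim). Axes as the carton's.
- flap_left (a joint): Opening angle of the left top flap, hinged on the carton's +y rim: 0 shut and level, 1.57 upright, 2.6 its stop, folded back outward. A stiff cardboard crease: under 3 N at mid flap swings it; it stays where it is left up to about 2.0 and springs back to about 2.0 from beyond. At the start it has popped up to 0.02 to 0.22.
- flap_left_hinge (a point): Middle of the left flap's crease, on the carton's +y rim, 105 mm up, level with the flap's underside. The frame turns with the flap: x along the crease, z the normal of its outer face, the free edge at -y. Flap: 4 mm card, 196 mm along x, reaching 93 mm to -y.
- flap_left_notch (a point): Middle of the inner edge of the cut-out in the left flap's free edge, on the underside, 71 mm from the crease. The cut-out is 56 mm along the crease and 22 mm deep; the two cut-outs together form one pull-out hole of 56 x 48 mm above the spindle. Axes as the hinge point's.
- flap_right (a joint): Opening angle of the right top flap, hinged on the carton's -y rim: 0 shut and level, 1.57 upright, 2.6 its stop, folded back outward. A stiff cardboard crease: under 3 N at mid flap swings it; it stays where it is left up to about 2.0 and springs back to about 2.0 from beyond. At the start it has popped up to 0.02 to 0.22.
- flap_right_hinge (a point): Middle of the right flap's crease, on the carton's -y rim, 105 mm up, level with the flap's underside. The frame turns with the flap: x along the crease, z the normal of its outer face, the free edge at -y. Flap: 4 mm card, 196 mm along x, reaching 93 mm to -y.
- flap_right_notch (a point): Middle of the inner edge of the cut-out in the right flap's free edge, on the underside, 71 mm from the crease. The cut-out is 56 mm along the crease and 22 mm deep; the two cut-outs together form one pull-out hole of 56 x 48 mm above the spindle. Axes as the hinge point's.
- reel: Loose plastic bobbin wound with green plant tie, 0.15 to 0.31 kg: a plain cylinder 64 mm high and 62 mm across, wound full to the rims of its two white end flanges (4 mm thick), bore 20 mm. Origin: centre of its underside, z along its axis. It starts threaded on the carton's spindle, resting on the base (underside 6 mm above the table), and lifts off freely along the spindle.
- crate: Loose slatted wooden peg crate, 0.9 kg, outside 190 (own x) x 260 (own y) x 70 mm high, walls and floor 9 mm, with a divider 8 mm thick at own y = +35 mm. The +y bay is full of clothes pegs, the -y bay is empty. Origin: centre of its underside.
- crate_bay (a point): Centre of the floor of the crate's empty bay, 9 mm above the table; the bay is 172 (own x) x 152 (own y) mm inside, less a 14 mm square post in its two outer corners, and 61 mm deep. Axes as the crate's.
- fork: Plastic hand fork with orange handle, 270 mm long, lying along its x (tines at +x), about 27 mm high. Origin: on the table under its middle. To be left alone.
- spring_clip: Yellow plastic spring clip on its side, 95 x 35 x 20 mm. Origin: under its coil. To be left alone.
There are look-alikes about, which are no part of the job. There is more than one size of the reel; the one meant has the size given above.

How it is judged:
By the outcome, as a careful person would: the job done as asked, in the order asked, and still so for the second after the job is handed in, with the robot touching nothing.
It also fails if it takes over 67 s, if anything falls off the work surface, if the arm or the gripper's body presses on something with over 40 N, if the wrist force passes 120 N, or if a joint passes its speed limit or range.

ROBOT

A 7-joint arm with a two-finger parallel gripper is mounted at the origin on the work surface. World frame = base frame: x ahead of the robot, y to its left, z up, the work surface at z = 0. Lengths are in m, angles in rad, forces in N, time in s.
With the tool pointing down it reaches from about 0.35 to 0.9 m from the base axis. Payload 8.1 kg.
Tool frame: the origin (TCP) lies on the centre line of the jaws, within the pads' length; the fingertips stand 11 mm ahead of it and the grasp point (between the pads) lies 8 mm behind it (arm.nose_length is the distance from the TCP to the fingertips, in m); z points along the fingers, y is the line along which they close (so a half turn about z gives the same grasp; the last joint's range is limited). The gripper opens to 92 mm and grips with 3 to 60 N. Pads are 19 mm wide; open, the fingers measure 130 mm over their backs; the gripper's body (75 mm by 190 mm) begins 47 mm behind the grasp point.
Start: joints at [1.041, 0.434, 0.025, 1.573, -0.012, 1.134, -0.075], TCP at [0.259, -0.569, 0.2] pointing down, gripper open.
Joint ranges: [-2.62, 2.62], [-0.44, 2.09], [-1.27, 1.32], [0.08, 2.57], [-1.32, 4.46], [0.12, 2], [-2.74, 2.74]. Speed limits (rad/s): [2.22, 2.22, 3.01, 3.01, 3.14, 3.14, 3.14].

INTERFACE

Orientations are given as a rotation vector (axis times angle).
In Python, from cell import arm gives the robot as it stands.
- The arm moves only by the tool jog_arm, never from a script. Its argument "moves" is a list of rows, each a list of 4 numbers: the shift along the tool's x, y, z in m, then the turn about the tool's z in rad. In form: [[tx, ty, tz, spin], ...]. A call has 1 to 20 rows; each row is the pose to reach, as a shift and turn from the pose commanded when the call began, along the tool's axes at that moment; what a row does not reach only later rows make up. A row lasts 1/8 s, in which the tool goes at most 62.5 mm and 10.7 degrees, less where a joint would pass 70% of its speed; a pose out of reach is approached as far as the arm can. A call with a gripper value outside its range is refused whole. "hand" is the finger opening in m, from 0 to 0.0918, set as the call begins (left out, the last holds). The fingers move at their own pace and stop on an object; "newtons" is the grip in N (left out, the last holds). Time passes only in rows, so rows that repeat a pose let the fingers close. It gives the time, the measured TCP pose, the force, the opening and the grip force at its end, in the units of the state.
- arm.observe(): the state, without advancing time (a new reading comes with each control period).
- arm.get_image(name): name is "scene" or "top" or "wrist"; returns a dict with "color" (480x640x3 uint8, red, green, blue), "z_map" (480x640 float32, m along the optical axis (not along the pixel's ray), 0 where there is no reading), "fx", "fy", "cx", "cy" (pixels), "k1" (the pictures are not rectified: a ray, as slopes to the right and down, at radius r is drawn at 1 + k1 r^2 times it, then the intrinsics apply), "rvec" (rotation vector, rad) and "tvec" (3), from world to camera coordinates, as OpenCV has them. Camera axes: x right, y down, z forward; pixel columns grow to the right and rows downward; lengths in m; the calibration is good to about 2 mm. A picture is of the moment at which its call begins.
- arm.sign_off(): hands the job in; it is judged then, once.
The state is a dict: "clock": time; "joints": joint angles; "dq": joint speeds; "joint_efforts": joint torques, N m; "position": TCP position; "ee_rot": TCP orientation; "force": force on the tool from outside, world axes, zero at the start; "ft_torque": the same for the moment, N m; "width": opening from 0.0 (shut) to 1.0 (fully open); "gripper_force": force on a finger pad.
Only numpy, scipy, OpenCV 4.12 (cv2) and the standard library are available. Lean on these libraries where they do the work, as an engineer would, in place of code of your own. Each camera call takes 0.05 s, during which the arm holds its last target. There are 200 camera calls.

## Working session

There is one attempt and no reset: what is moved stays moved. The work goes in short steps, Python scripts to look and compute and a tool call to move; the robot and the scene stay as the last step left them, time stands still between calls to the robot, and variables do not carry over. Pictures are saved under pics/ and viewed, at most 10 in all, crops included, and the job is handed in when it is done.

Besides the shell and the picture viewer there is one more tool, called after "Request:" by a JSON object that holds its "fn" and its "kwargs". jog_arm: Moves the arm, as the interface text tells. Its arguments: {"type":"object","properties":{"moves":{"type":"array"},"hand":{"type":"number"},"newtons":{"type":"number"}},"required":["moves"]}

```bash
mkdir -p pics; ls; cat > h.py <<'E'
from cell import arm
import numpy as np, cv2
from scipy.spatial.transform import Rotation as R
def cam(im):
    return R.from_rotvec(np.ravel(im['rvec'])).as_matrix(), np.ravel(im['tvec'])
def rays(im,uv):
    K=np.array([[im['fx'],0,im['cx']],[0,im['fy'],im['cy']],[0,0,1.]])
    p=cv2.undistortPoints(np.array(uv,float).reshape(-1,1,2),K,np.array([im['k1'],0,0,0.])).reshape(-1,2)
    return np.c_[p,np.ones(len(p))]
def onplane(im,uv,z):
    Rm,t=cam(im); d=rays(im,uv)@Rm; c=-Rm.T@t
    return c+d*((z-c[2])/d[:,2])[:,None]
def cloud(im):
    Rm,t=cam(im); v,u=np.mgrid[0:480,0:640]
    r=rays(im,np.c_[u.ravel(),v.ravel()]); P=r*im['z_map'].ravel()[:,None]
    W=(P-t)@Rm; W[im['z_map'].ravel()==0]=np.nan
    return W.reshape(480,640,3)
def save(im,n,crop=None,s=1):
    a=im['color'][...,::-1]
    if crop: a=a[crop[1]:crop[3],crop[0]:crop[2]]
    cv2.imwrite('pics/'+n,cv2.resize(a,None,fx=s,fy=s))
E
python3 - <<'E'
from h import *
import pickle
d={}
for n in ("scene","top","wrist"):
    d[n]=arm.get_image(n); save(d[n],n+"0.png")
pickle.dump(d,open('d0.pkl','wb'))
for n in d: Rm,t=cam(d[n]); print(n,-Rm.T@t,Rm[2],d[n]['fx'],d[n]['k1'])
s=arm.observe();print(s)
E
```

```text
pics
scene [1.19440823 0.18756422 0.87211706] [-0.57994497 -0.19971033 -0.7897972 ] 509.3540086079232 -0.0665164662589989
top [ 0.48117446 -0.0226132   1.03885239] [ 0.13912195 -0.00836139 -0.99023996] 507.228736482476 -0.14629407548730794
wrist [ 0.32755939 -0.53740883  0.38427868] [-0.25507792 -0.1139335  -0.96018457] 359.94885140416375 -0.01005760954163174
{'clock': 0.15, 'joints': array([ 1.0413767 ,  0.43505986,  0.02499128,  1.57386473, -0.01160017,
        1.13397615, -0.07506982]), 'dq': array([ 0.00209142, -0.0016264 ,  0.00233267, -0.0029978 ,  0.00128629,
       -0.00026563,  0.00020971]), 'joint_efforts': array([ 1.90912666e-03, -6.68257928e+01,  9.86108892e-01, -3.14694571e+01,
       -6.04799017e-02,  3.94483726e-02,  1.30652616e-04]), 'position': array([ 0.25851729, -0.56858964,  0.1994364 ]), 'ee_rot': array([-3.06925971e+00, -6.65052020e-01,  5.59826525e-04]), 'force': array([-0.60123111,  0.63826711,  0.31095648]), 'ft_torque': array([ 0.03712889,  0.02392806, -0.00482301]), 'gripper_force': 0.0, 'width': 1.0004900817647353}
```

View pics/scene0.png

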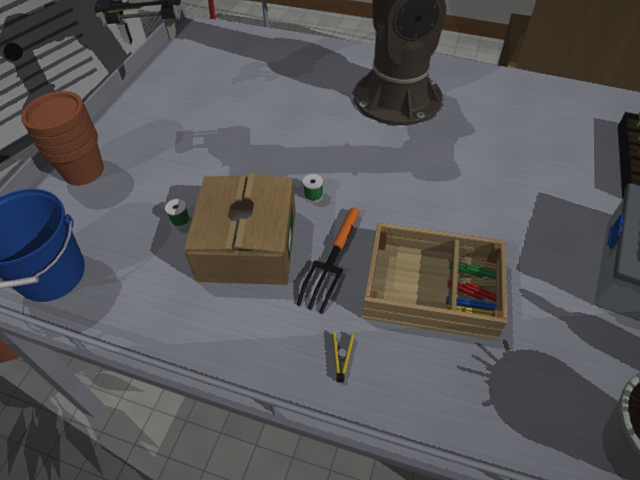

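View pics/top0.png

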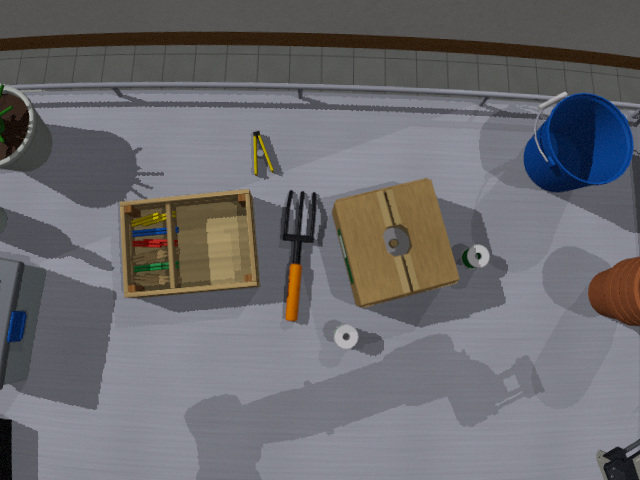

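The scene picture shows the carton at about (240,228) with its pull-out hole at (241,208). The crate is at (437,278) with its empty bay on the left, the fork lies between them, and the clip is at (342,355). There are two loose look-alike reels at (177,211) and (313,187).

In the top picture the carton is at (395,242), the hole at (397,241), and the empty bay at (213,243). The flap gap runs nearly along world x.

```bash
cat > m1.py <<'E'
from h import *
import pickle
d=pickle.load(open('d0.pkl','rb'))
hsv=lambda im: cv2.cvtColor(im['color'],cv2.COLOR_RGB2HSV)
for n in("top","scene"):
    im=d[n]; W=cloud(im); H=hsv(im); brown=(H[...,0]>8)&(H[...,0]<28)&(H[...,1]>60)
    c=brown&(abs(W[...,0]-.5)<.2)&(W[...,1]<-.02)&(W[...,1]>-.4)&(W[...,2]>.095)
    P=W[c]; r=cv2.minAreaRect(P[:,:2].astype(np.float32)*1000); print(n,'carton top',r,np.nanpercentile(P[:,2],[2,50,98]))
    # flaps
    for a in (0,):
        ctr=np.array(r[0])/1000
    box=cv2.boxPoints(r); e=[box[1]-box[0],box[2]-box[1]]
    ax=[v/np.linalg.norm(v) for v in e]; y=max(ax,key=lambda v:abs(v[1])); y=y*np.sign(y[1]); x=np.array([y[1],-y[0]])
    q=(P[:,:2]-ctr)@np.c_[x,y]; print('yaw x',np.degrees(np.arctan2(x[1],x[0])))
    for s in(1,-1):
        m=(q[:,1]*s>.025)&(q[:,1]*s<.085)&(abs(q[:,0])<.08)
        k=np.polyfit(q[m,1]*s,P[m,2],1); print('flap',s,'angle',-np.arctan(k[0]),'z at edge95',np.polyval(k,.095),'z at 24',np.polyval(k,.024))
    # inside hole
    c2=(np.hypot(*(W[...,:2]-ctr).transpose(2,0,1))<.03)&(W[...,2]<.09)
    print('in hole z',np.nanpercentile(W[c2][:,2],[5,50,95]),c2.sum())
    hole=(np.hypot(*(W[...,:2]-ctr).transpose(2,0,1))<.04)&(W[...,2]<.09)
    v,u=np.nonzero(hole); print('hole ctr on z=.107',onplane(im,[[u.mean(),v.mean()]],.107))
    # crate
    g=brown&(abs(W[...,0]-.5)<.25)&(W[...,1]>.12)&(W[...,1]<.6)&(W[...,2]>.055)&(W[...,2]<.085)
    P=W[g]; r=cv2.minAreaRect(P[:,:2].astype(np.float32)*1000); print('crate',r,cv2.boxPoints(r).round().tolist(),np.percentile(P[:,2],[5,50,95]))
E
python3 m1.py
```

```text
top carton top ((608.215087890625, -189.5423126220703), (207.54705810546875, 192.19261169433594), 15.573773384094238) [0.10384802 0.11256835 0.1218626 ]
yaw x 15.573748
flap 1 angle 0.13747161169527713 z at edge95 0.10883983399832996 z at 24 0.11866227279688582
flap -1 angle 0.058305793917144945 z at edge95 0.10891599284226205 z at 24 0.11306040167167351
in hole z [0.06525258 0.06984897 0.07520914] 571
hole ctr on z=.107 [[ 0.60599052 -0.18789215  0.107     ]]
crate ((597.2852783203125, 224.92364501953125), (190.93869018554688, 233.47080993652344), 6.912432670593262) [[488.0, 329.0], [517.0, 98.0], [706.0, 121.0], [678.0, 352.0]] [0.0574186  0.06838881 0.07202263]
scene carton top ((611.9723510742188, -190.88311767578125), (207.6668243408203, 190.8493194580078), 15.296339988708496) [0.1019996  0.11131192 0.12044237]
yaw x 15.296348
flap 1 angle 0.137275438011873 z at edge95 0.10786409773229182 z at 24 0.11767234200836756
flap -1 angle 0.06442254046138322 z at edge95 0.10719451857633024 z at 24 0.11177485724079596
in hole z [0.00908917 0.06795966 0.07088463] 136
hole ctr on z=.107 [[ 0.65240851 -0.17403383  0.107     ]]
crate ((600.3233032226562, 225.12142944335938), (192.7712860107422, 231.7376251220703), 6.489911079406738) [[491.0, 329.0], [518.0, 99.0], [709.0, 121.0], [683.0, 351.0]] [0.05652728 0.06629195 0.07013011]
```

```bash
python3 - <<'E'
from h import *
import pickle
d=pickle.load(open('d0.pkl','rb'));save(d['top'],'topc.png',(320,170,480,310),5)
E
```

```text
(no output)
```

View pics/topc.png

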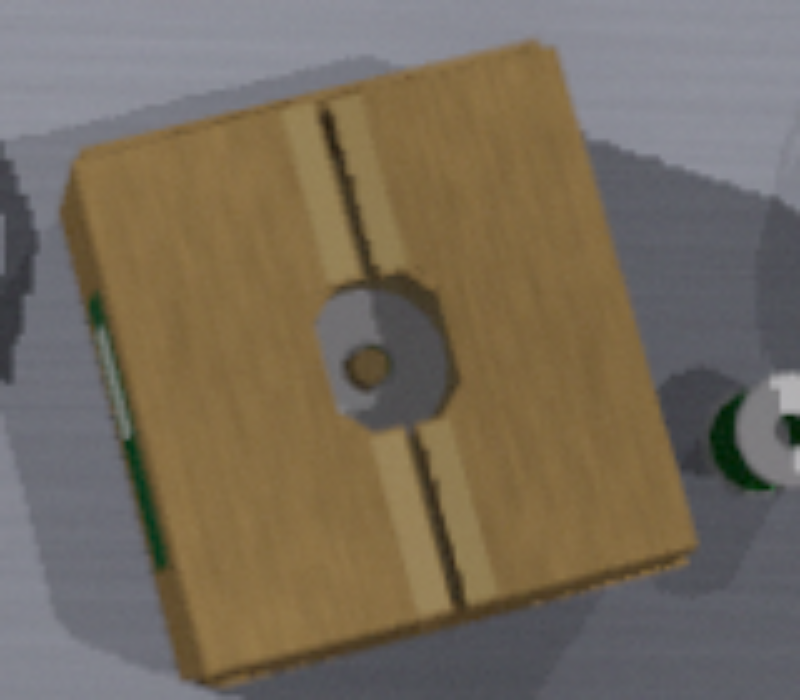

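The crop shows the octagonal hole centred near crop (388,352), with the spindle top inside it at crop (369,366), i.e. pixel (393.8,243.2). The left flap is popped higher than the right one.

```bash
cat >> h.py <<'E'
def go(x,y,z,yaw,half=True):
    """shift+spin in tool axes to put the TCP at xyz with the tool y line at yaw(deg, world)"""
    s=arm.observe(); Rm=R.from_rotvec(s['ee_rot']).as_matrix(); d=Rm.T@(np.array([x,y,z])-s['position'])
    yw=np.arctan2(Rm[1,1],Rm[0,1]); sp=-(np.radians(yaw)-yw)
    sp=(sp+np.pi/2)%np.pi-np.pi/2 if half else (sp+np.pi)%(2*np.pi)-np.pi
    print('row',d.round(4),sp.round(3),'| pos',s['position'].round(4),'yaw y',np.degrees(yw).round(1),'j7',s['joints'][6].round(2),'F',s['force'].round(1),'t',s['clock'],'w',round(s['width']*.0918,4))
E
python3 - <<'E'
from h import *
import pickle
d=pickle.load(open('d0.pkl','rb'))
print(onplane(d['top'],[[393.8,243.2]],.076))
go(.609,-.19,.25,105.4)
go(.575,-.199,.27,105.4)
print(arm.nose_length, R.from_rotvec(arm.observe()['ee_rot']).as_matrix().round(3))
E
```

```text
[[ 0.60705995 -0.19000233  0.076     ]]
row [ 0.4758 -0.1996 -0.0504] 0.158 | pos [ 0.2585 -0.5686  0.1994] yaw y -65.5 j7 -0.08 F [-0.6  0.6  0.3] t 0.15 w 0.0918
row [ 0.4411 -0.2055 -0.0704] 0.158 | pos [ 0.2585 -0.5686  0.1994] yaw y -65.5 j7 -0.08 F [-0.6  0.6  0.3] t 0.15 w 0.0918
0.011 [[ 0.91   0.414 -0.001]
 [ 0.414 -0.91   0.001]
 [-0.    -0.001 -1.   ]]
```

Request:
{"fn": "jog_arm", "kwargs": {"moves": [[0.0,0.0,-0.05,0],[0.05,-0.02,-0.05,0.02],[0.1,-0.042,-0.05,0.04],[0.15,-0.063,-0.05,0.06],[0.2,-0.084,-0.05,0.08],[0.25,-0.105,-0.05,0.1],[0.3,-0.126,-0.05,0.12],[0.35,-0.147,-0.05,0.14],[0.4,-0.168,-0.05,0.158],[0.44,-0.185,-0.05,0.158],[0.476,-0.2,-0.05,0.158],[0.476,-0.2,-0.05,0.158],[0.476,-0.2,-0.05,0.158]], "hand": 0.0, "newtons": 10}}

```text
clock: 1.78
position: [0.6087, -0.1904, 0.2496]
ee_rot: [3.113, 0.42, -0.002]
force: [0.3, -0.3, -0.3]
width: 0.006
gripper_force: 0.0
```

```bash
python3 - <<'E'
from h import *
im=arm.get_image('wrist'); save(im,'w1.png'); import pickle; pickle.dump(im,open('w1.pkl','wb'))
go(.609,-.19,.25,105.4); Rm,t=cam(im); print(-Rm.T@t)
E
```

```text
row [ 0.0008 -0.0009 -0.0002] -0.001 | pos [ 0.6085 -0.1911  0.2498] yaw y -74.7 j7 -1.13 F [ 0.2 -0.7 -0.1] t 1.825 w 0.0004
[ 0.68194455 -0.17020194  0.43448807]
```

View pics/w1.png

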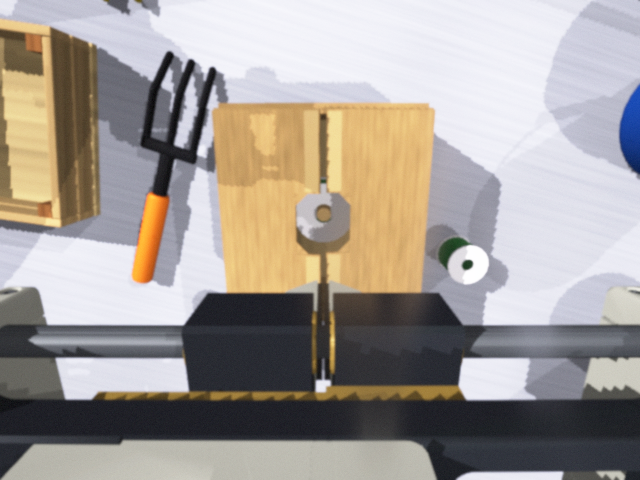

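The wrist picture shows the spindle top at (324,213) inside the hole, which spans about x 297–350 and y 190–243. The carton is square to the tool and the closed fingers are below at (323,340).

```bash
cat > m2.py <<'E'
from h import *
import pickle
d=pickle.load(open('d0.pkl','rb')); w=pickle.load(open('w1.pkl','rb'))
a=d['top'];
def ray(im,uv):
    Rm,t=cam(im); v=(rays(im,[uv])@Rm)[0]; return -Rm.T@t, v/np.linalg.norm(v)
o1,v1=ray(a,(393.8,243.2)); o2,v2=ray(w,(324,213))
s=np.linalg.lstsq(np.c_[v1,-v2],o2-o1,rcond=None)[0]; print('tri',o1+s[0]*v1,o2+s[1]*v2)
print('wrist on .076',onplane(w,[[324,213]],.076))
W=cloud(w); H=cv2.cvtColor(w['color'],cv2.COLOR_RGB2HSV)
c=(W[...,2]>.1)&(W[...,2]<.135)&(np.hypot(W[...,0]-.609,W[...,1]+.19)<.16)
c[285:]=False
P=W[c]; y=-np.radians(74.7); ty=np.array([np.cos(y),np.sin(y)])*-1; tx=np.array([ty[1],-ty[0]])
q=(P[:,:2]-[.609,-.19])@np.c_[tx,ty]
print('x far',np.percentile(q[:,0],99.8),'y range',np.percentile(q[:,1],[.3,99.7]),P[:,2].min())
far=q[:,0]>.03
for s in(1,-1):
    m=far&(q[:,1]*s>.025)&(q[:,1]*s<.085);k=np.polyfit(q[m,1]*s,P[m,2],1);print(s,-k[0],np.polyval(k,.095),np.polyval(k,.024))
g=(abs(q[:,1])<.09); 
# hole edges: low pixels
hl=(W[...,2]<.09)&(np.hypot(W[...,0]-.609,W[...,1]+.19)<.05); v,u=np.nonzero(hl); print(u.min(),u.max(),v.min(),v.max(), np.median(W[hl][:,2]))
print(onplane(w,[[297,215],[350,215]],.114),(onplane(w,[[297,215],[350,215]],.114)[:,:2]-[.609,-.19])@np.c_[tx,ty])
E
python3 m2.py
```

```text
tri [ 0.60866471 -0.19213616  0.0637258 ] [ 0.60888848 -0.19150611  0.06364553]
wrist on .076 [[ 0.61132231 -0.19079637  0.076     ]]
x far 0.10487481240931816 y range [-0.09512139  0.09459839] 0.10193242892033638
1 0.13129272667223216 0.10888773080757415 0.11820951440130263
-1 0.05573874029463931 0.1088121999866974 0.11276965054761678
296 349 161 243 0.0702547160952578
[[ 0.61054382 -0.16547706  0.114     ]
 [ 0.62327474 -0.21185473  0.114     ]] [[ 0.00796004  0.02324641]
 [ 0.00800193 -0.02484686]]
```

Request:
{"fn": "jog_arm", "kwargs": {"moves": [[0,0,0.05,0],[0,0,0.09,0],[0,0,0.11,0],[0,0,0.125,0],[0,0,0.138,0],[0,0,0.148,0],[0,0,0.148,0]]}}

```text
clock: 2.7
position: [0.6089, -0.1899, 0.1016]
ee_rot: [-3.113, -0.421, 0.001]
force: [1.2, -0.4, -0.3]
width: 0.007
gripper_force: 0.0
```

Request:
{"fn": "jog_arm", "kwargs": {"moves": [[0,0,0,0],[0,0,0,0],[0,0,0,0]], "hand": 0.018, "newtons": 10}}

```text
clock: 3.08
position: [0.6095, -0.1899, 0.1025]
ee_rot: [3.113, 0.421, 0.001]
force: [0.2, 0.1, -0.0]
width: 0.19
gripper_force: 0.0
```

```bash
cat > fl.py <<'E'
from h import *
import sys
C=np.array([.609,-.1905]); yx=np.radians(15.4); X=np.array([np.cos(yx),np.sin(yx)]); Y=np.array([-X[1],X[0]])
def flaps(n='scene'):
    im=arm.get_image(n); W=cloud(im); q=(W[...,:2]-C)@np.c_[X,Y]; H=cv2.cvtColor(im['color'],cv2.COLOR_RGB2HSV)
    br=(H[...,0]>8)&(H[...,0]<28)&(H[...,1]>60)&(abs(q[...,0])<.11)
    print('t',arm.observe()['clock'])
    for s in(1,-1):
        y=q[...,1]*s; m=br&(W[...,2]>.112)&(y>-.0)&(y<.17)&(abs(q[...,0])>.035)
        if m.sum()<20: print(n,s,'few',m.sum()); continue
        a=np.arctan2(W[...,2][m]-.107,.095-y[m]); r=np.hypot(W[...,2][m]-.107,.095-y[m]); k=(r>.05)&(r<.096)
        print(n,s,'angle pct',np.percentile(a[k],[10,50,90]).round(2),k.sum())
    return im
E
python3 - <<'E'
from fl import *
im=flaps(); save(im,'s1.png',(170,140,330,290),5); flaps('top'); go(.609,-.1905,.25,105.4)
E
```

```text
t 3.125
scene 1 angle pct [0.12 0.15 0.18] 782
scene -1 angle pct [0.07 0.08 0.1 ] 322
t 3.175
top 1 angle pct [0.14 0.17 0.2 ] 1340
top -1 angle pct [0.07 0.09 0.11] 491
row [-0.0005  0.0005 -0.1477] -0.0 | pos [ 0.6094 -0.1899  0.1023] yaw y -74.6 j7 -1.15 F [ 0.5 -0.2 -0.4] t 3.175 w 0.018
```

View pics/s1.png

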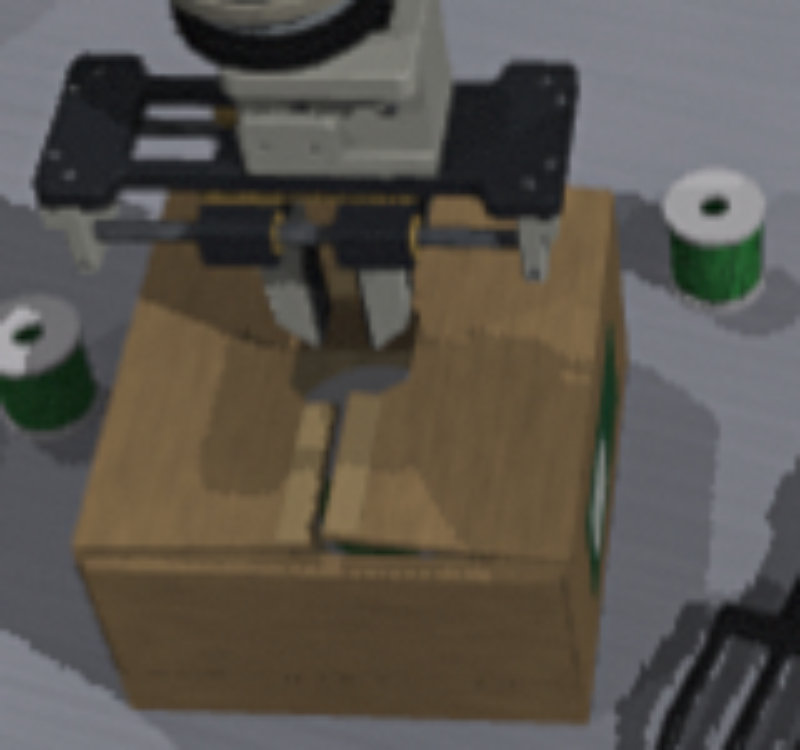

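The crop shows the fingers in the hole, with tips that taper on their outer side and do not yet touch the flaps. I'll go deeper so the full finger thickness bears on the notch edges.

Request:
{"fn": "jog_arm", "kwargs": {"moves": [[0,0,0,0],[0,0,0.005,0],[0,0,0.011,0],[0,0,0.011,0]], "hand": 0.002}}

```text
clock: 3.68
position: [0.6086, -0.1898, 0.0901]
ee_rot: [-3.113, -0.421, 0.002]
force: [0.9, -0.8, -0.3]
width: 0.021
gripper_force: 0.0
```

Request:
{"fn": "jog_arm", "kwargs": {"moves": [[0,0,0,0],[0,0,0,0],[0,0,0,0],[0,0,0,0]], "hand": 0.03, "newtons": 12}}

```text
clock: 4.18
position: [0.6093, -0.1899, 0.0911]
ee_rot: [3.113, 0.421, 0.0]
force: [-0.1, 0.5, 0.1]
width: 0.324
gripper_force: 0.0
```

```bash
python3 - <<'E'
from fl import *
flaps(); flaps('top'); go(.609,-.1905,.25,105.4)
E
```

```text
t 4.225
scene 1 angle pct [0.12 0.15 0.18] 696
scene -1 angle pct [0.07 0.09 0.11] 349
t 4.275
top 1 angle pct [0.14 0.17 0.2 ] 1336
top -1 angle pct [0.07 0.09 0.11] 443
row [-0.0004  0.0005 -0.1589] -0.0 | pos [ 0.6092 -0.1899  0.0911] yaw y -74.6 j7 -1.15 F [ 0.7  0.4 -0.5] t 4.275 w 0.0297
```

Request:
{"fn": "jog_arm", "kwargs": {"moves": [[0,0,0,0],[0,0,0,0],[0,0,0,0]], "hand": 0.05, "newtons": 12}}

```text
clock: 4.65
position: [0.6096, -0.1915, 0.0914]
ee_rot: [3.112, 0.419, 0.001]
force: [1.1, -4.9, 0.8]
width: 0.535
gripper_force: 1.9
```

```bash
python3 - <<'E'
from fl import *
im=flaps(); save(im,'s2.png',(170,140,330,290),5);flaps('top'); go(.609,-.1905,.25,105.4)
E
```

```text
t 4.7
scene 1 angle pct [0.13 0.16 0.18] 623
scene -1 angle pct [0.06 0.08 0.1 ] 395
t 4.75
top 1 angle pct [0.14 0.17 0.21] 1298
top -1 angle pct [0.07 0.09 0.11] 466
row [-0.0003 -0.0004 -0.1587] -0.001 | pos [ 0.6095 -0.191   0.0913] yaw y -74.7 j7 -1.15 F [ 1.1 -5.2  1.2] t 4.75 w 0.0503
```

View pics/s2.png

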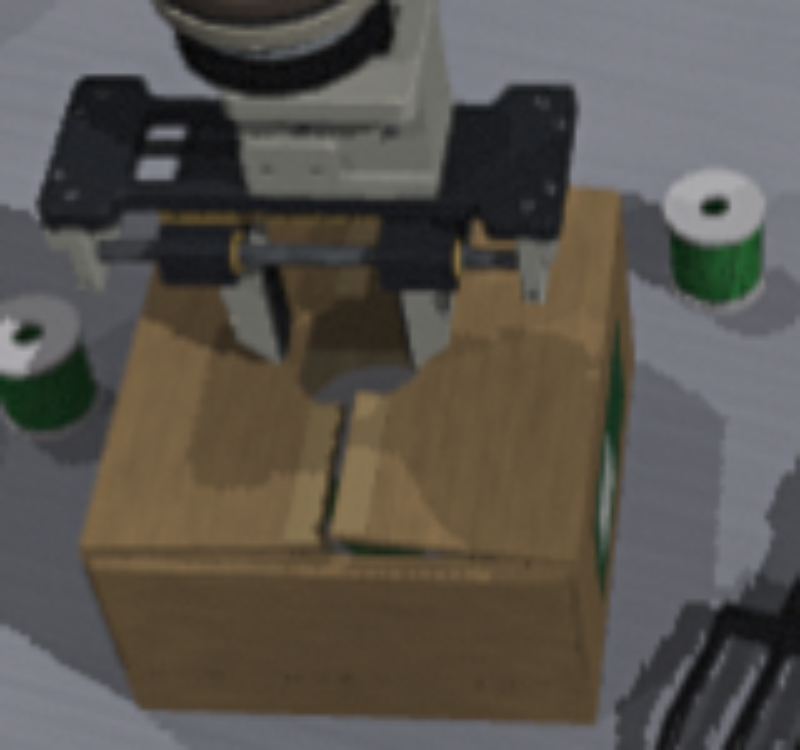

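The crop shows the fingers spread about 50 mm and bearing on the notch edges, with the flaps not yet lifted. The carton looks about 2–3 mm further to +y. I'll check from the wrist.

```bash
python3 - <<'E'
from fl import *
im=arm.get_image('wrist'); save(im,'w2.png')
for n in('scene','top'):
    i=arm.get_image(n); W=cloud(i); H=cv2.cvtColor(i['color'],cv2.COLOR_RGB2HSV); br=(H[...,0]>8)&(H[...,0]<28)&(H[...,1]>60)
    c=br&(abs(W[...,0]-.6)<.2)&(W[...,1]<-.02)&(W[...,1]>-.4)&(W[...,2]>.095)&(W[...,2]<.13)
    print(n,cv2.minAreaRect(W[c][:,:2].astype(np.float32)*1000))
E
```

```text
scene ((612.7560424804688, -186.7664031982422), (204.7517852783203, 190.85031127929688), 15.650665283203125)
top ((601.7261962890625, -166.22711181640625), (208.1902618408203, 148.5120086669922), 15.314337730407715)
```

View pics/w2.png

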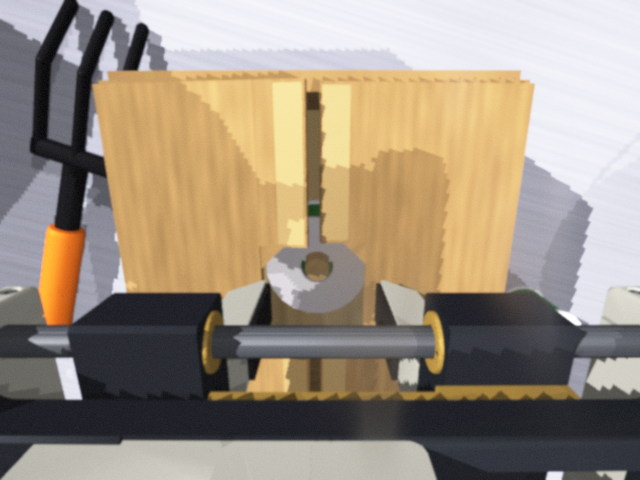

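The wrist picture shows the spindle at (317,266). The left finger's inner face is at the hole's left edge (265), and the right finger (380) is beyond the hole's right edge (365). I'll check where the fingertips really are using depth.

```bash
python3 - <<'E'
from fl import *
i=arm.get_image('scene'); W=cloud(i); H=cv2.cvtColor(i['color'],cv2.COLOR_RGB2HSV)
p=arm.observe()['position'][:2]
q=(W[...,:2]-p)@np.c_[X,Y]
for s in(1,-1):
    m=(H[...,1]<50)&(H[...,2]>60)&(W[...,2]>.095)&(W[...,2]<.16)&(abs(q[...,0])<.03)&(q[...,1]*s>.01)&(q[...,1]*s<.06)
    print(s,m.sum())
    for z in np.arange(.095,.16,.008):
        k=m&(W[...,2]>=z)&(W[...,2]<z+.008)
        if k.sum(): print(round(z,3),k.sum(),'x',np.percentile(q[k][:,0],[5,95]).round(4),'y',np.percentile(q[k][:,1],[2,50,98]).round(4))
for r in range(205,222,3): print(r,[ (c,W[r,c].round(3).tolist(),i['color'][r,c].tolist()) for c in (222,226,252,256)])
E
```

```text
1 112
0.111 6 x [0.0035 0.0186] y [0.0237 0.0292 0.0329]
0.119 8 x [0.0091 0.0118] y [0.0265 0.029  0.0334]
0.127 24 x [0.0002 0.0114] y [0.0261 0.0334 0.0408]
0.135 26 x [-0.002   0.0116] y [0.026  0.0353 0.0413]
0.143 24 x [0.0089 0.0122] y [0.0262 0.0328 0.0409]
0.151 21 x [0.009  0.0123] y [0.0273 0.0335 0.0405]
0.159 3 x [0.0109 0.0116] y [0.0283 0.0356 0.0375]
-1 109
0.103 2 x [0.0006 0.0034] y [-0.0406 -0.0383 -0.036 ]
0.111 3 x [-0.0003  0.0093] y [-0.0423 -0.0311 -0.0297]
0.119 12 x [0.008  0.0117] y [-0.0349 -0.0317 -0.0287]
0.127 18 x [0.0096 0.0129] y [-0.0428 -0.0375 -0.0291]
0.135 21 x [0.0106 0.0142] y [-0.0426 -0.035  -0.0279]
0.143 28 x [0.0088 0.0146] y [-0.0433 -0.0361 -0.0285]
0.151 23 x [0.01   0.0138] y [-0.0435 -0.0361 -0.0289]
0.159 2 x [0.0106 0.015 ] y [-0.0283 -0.0279 -0.0275]
205 [(222, [0.627, -0.22, 0.135], [104, 104, 99]), (226, [0.619, -0.216, 0.128], [20, 21, 22]), (252, [0.611, -0.163, 0.137], [103, 103, 97]), (256, [0.611, -0.154, 0.14], [103, 103, 97])]
208 [(222, [0.627, -0.222, 0.125], [103, 102, 98]), (226, [0.627, -0.213, 0.129], [29, 30, 31]), (252, [0.612, -0.163, 0.13], [64, 65, 64]), (256, [0.611, -0.155, 0.131], [104, 104, 98])]
211 [(222, [0.622, -0.227, 0.11], [65, 58, 49]), (226, [0.625, -0.216, 0.116], [58, 57, 55]), (252, [0.611, -0.166, 0.118], [43, 41, 39]), (256, [0.607, -0.159, 0.117], [98, 94, 82])]
214 [(222, [0.63, -0.223, 0.11], [94, 78, 56]), (226, [0.629, -0.215, 0.112], [92, 75, 54]), (252, [0.579, -0.186, 0.068], [65, 64, 64]), (256, [0.614, -0.156, 0.116], [101, 82, 59])]
217 [(222, [0.636, -0.22, 0.109], [95, 79, 55]), (226, [0.637, -0.211, 0.113], [94, 77, 56]), (252, [0.626, -0.159, 0.119], [101, 82, 58]), (256, [0.623, -0.152, 0.118], [98, 80, 58])]
220 [(222, [0.645, -0.216, 0.112], [95, 79, 56]), (226, [0.643, -0.208, 0.111], [93, 76, 55]), (252, [0.631, -0.157, 0.116], [102, 85, 59]), (256, [0.629, -0.149, 0.117], [100, 81, 57])]
```

Request:
{"fn": "jog_arm", "kwargs": {"moves": [[0,0,-0.004,0],[0,0,-0.008,0],[0,0,-0.012,0],[0,0,-0.015,0]]}}

```text
clock: 5.45
position: [0.6093, -0.1895, 0.1063]
ee_rot: [-3.113, -0.421, -0.0]
force: [0.2, 0.0, -0.1]
width: 0.545
gripper_force: 0.0
```

```bash
python3 - <<'E'
from fl import *
flaps(); go(.609,-.1905,.25,105.4)
E
```

```text
t 5.5
scene 1 angle pct [0.13 0.16 0.19] 643
scene -1 angle pct [0.07 0.08 0.1 ] 419
row [-0.0006  0.0007 -0.1433] 0.0 | pos [ 0.6095 -0.1897  0.1067] yaw y -74.6 j7 -1.15 F [-0.1 -0.2  0.1] t 5.5 w 0.0497
```

```bash
python3 - <<'E'
from fl import *
import pickle
def proj(im,P):
    K=np.array([[im['fx'],0,im['cx']],[0,im['fy'],im['cy']],[0,0,1.]])
    return cv2.projectPoints(np.array(P,float),np.ravel(im['rvec']),np.ravel(im['tvec']),K,np.array([im['k1'],0,0,0.]))[0].reshape(-1,2).round()
w=pickle.load(open('w1.pkl','rb'))
print(proj(w,[[.6085,-.1911,z] for z in(.2388,.26,.28,.3)]))
W=cloud(w); Rm,t=cam(w)
for c in(300,312,318,323,328,340): print(c,[(r,W[r,c].round(3).tolist()) for r in (276,284,290,297,305,320,340)])
i=arm.get_image('scene'); p=arm.observe()['position']
print(proj(i,[[*(p[:2]+Y*s*y),z] for s in(1,-1) for y in(.025,.04) for z in(.096,.115,.14)]))
E
```

```text
[[324. 274.]
 [324. 289.]
 [324. 306.]
 [325. 328.]]
300 [(276, [0.556, -0.183, 0.119]), (284, [0.548, -0.185, 0.118]), (290, [0.617, -0.178, 0.289]), (297, [0.643, -0.175, 0.351]), (305, [0.643, -0.175, 0.354]), (320, [0.643, -0.176, 0.362]), (340, [0.64, -0.177, 0.366])]
312 [(276, [0.56, -0.193, 0.122]), (284, [0.618, -0.182, 0.282]), (290, [0.618, -0.183, 0.288]), (297, [0.644, -0.178, 0.35]), (305, [0.644, -0.178, 0.355]), (320, [0.641, -0.179, 0.358]), (340, [0.639, -0.179, 0.363])]
318 [(276, [0.562, -0.198, 0.124]), (284, [0.618, -0.185, 0.278]), (290, [0.618, -0.186, 0.284]), (297, [0.618, -0.186, 0.292]), (305, [0.618, -0.186, 0.3]), (320, [0.618, -0.186, 0.312]), (340, [0.638, -0.181, 0.36])]
323 [(276, [0.518, -0.215, 0.006]), (284, [0.518, -0.215, 0.031]), (290, [0.518, -0.215, 0.049]), (297, [nan, nan, nan]), (305, [0.609, -0.19, 0.28]), (320, [0.602, -0.192, 0.282]), (340, [0.638, -0.182, 0.36])]
328 [(276, [0.562, -0.208, 0.116]), (284, [0.62, -0.19, 0.28]), (290, [0.619, -0.19, 0.284]), (297, [0.619, -0.19, 0.292]), (305, [0.619, -0.19, 0.3]), (320, [0.619, -0.19, 0.312]), (340, [0.638, -0.184, 0.36])]
340 [(276, [0.564, -0.22, 0.113]), (284, [0.622, -0.195, 0.283]), (290, [0.622, -0.195, 0.288]), (297, [0.645, -0.185, 0.35]), (305, [0.645, -0.185, 0.354]), (320, [0.645, -0.184, 0.361]), (340, [0.643, -0.185, 0.367])]
[[255. 215.]
 [254. 209.]
 [252. 201.]
 [262. 216.]
 [261. 209.]
 [260. 201.]
 [230. 215.]
 [229. 209.]
 [227. 200.]
 [223. 215.]
 [221. 208.]
 [219. 200.]]
```

Request:
{"fn": "jog_arm", "kwargs": {"moves": [[0,0,-0.03,0],[0,0,-0.06,0],[0,0,-0.08,0],[0,0,-0.08,0]]}}

```text
clock: 6.05
position: [0.6102, -0.1901, 0.1876]
ee_rot: [3.112, 0.421, 0.005]
force: [-0.8, 0.3, -0.1]
width: 0.541
gripper_force: 0.0
```

```bash
python3 - <<'E'
from fl import *
s=arm.observe(); p=s['position']; print(p,s['joints'].round(3), getattr(arm,'nose_length'))
for n in('wrist','scene'):
    i=arm.get_image(n); W=cloud(i); q=(W[...,:2]-p[:2])@np.c_[X,Y]
    print(n)
    for sg in(1,-1):
        m=(abs(q[...,0])<.016)&(q[...,1]*sg>.01)&(q[...,1]*sg<.06)&(W[...,2]>.135)&(W[...,2]<.3)
        z=W[...,2][m]-p[2]; y=q[...,1][m]*sg; x=q[...,0][m]
        print(sg,m.sum(),'z rel',np.percentile(z,[0.5,2,5]).round(4))
        for a in np.arange(-.02,.08,.008):
            k=(z>=a)&(z<a+.008)
            if k.sum()>1: print(a.round(3),k.sum(),'y',np.percentile(y[k],[3,97]).round(4),'x',np.percentile(x[k],[3,97]).round(4))
E
```

```text
[ 0.61023359 -0.19006743  0.18757273] [ 0.296  0.471 -0.116  1.546  0.059  1.124 -1.135] 0.011
wrist
1 3016 z rel [0.0276 0.0297 0.0331]
0.02 20 y [0.0253 0.0288] x [-0.0079  0.0112]
0.028 242 y [0.0252 0.0357] x [-0.0073  0.0117]
0.036 372 y [0.0253 0.0409] x [-0.003   0.0118]
0.044 416 y [0.0253 0.0413] x [0.0017 0.0119]
0.052 411 y [0.0253 0.0396] x [0.0057 0.0119]
0.06 391 y [0.0253 0.0375] x [-0.0076  0.0118]
0.068 290 y [0.0253 0.0348] x [-0.0095  0.0116]
0.076 193 y [0.0274 0.0279] x [-0.0092  0.0049]
-1 3042 z rel [0.0277 0.0299 0.033 ]
0.02 18 y [0.0246 0.0279] x [-0.0092  0.0114]
0.028 245 y [0.0245 0.035 ] x [-0.007   0.0117]
0.036 375 y [0.0245 0.0401] x [-0.0029  0.0118]
0.044 409 y [0.0246 0.0407] x [0.0017 0.0117]
0.052 405 y [0.0246 0.039 ] x [0.0052 0.0118]
0.06 396 y [0.0246 0.0368] x [-0.0075  0.0117]
0.068 295 y [0.0246 0.0339] x [-0.0097  0.0116]
0.076 195 y [0.0267 0.0272] x [-0.0094  0.0054]
scene
1 202 z rel [0.0245 0.026  0.0298]
0.02 8 y [0.0248 0.032 ] x [0.0086 0.0105]
0.028 18 y [0.0241 0.0391] x [0.0073 0.0125]
0.036 36 y [0.0251 0.0414] x [-0.0064  0.0127]
0.044 38 y [0.0245 0.0418] x [-0.0088  0.0135]
0.052 35 y [0.0249 0.0423] x [0.0004 0.013 ]
0.06 38 y [0.0247 0.0424] x [0.0083 0.0126]
0.068 6 y [0.0265 0.0415] x [0.0107 0.0118]
-1 285 z rel [0.0231 0.0252 0.0277]
0.02 17 y [0.0261 0.0343] x [-0.0079  0.0115]
0.028 31 y [0.026  0.0389] x [-0.0057  0.0118]
0.036 38 y [0.026  0.0409] x [-0.006   0.0125]
0.044 41 y [0.0262 0.0416] x [-0.0084  0.0125]
0.052 42 y [0.026  0.0411] x [-0.0098  0.0119]
0.06 43 y [0.0258 0.0422] x [-0.0052  0.0129]
0.068 26 y [0.0262 0.0407] x [-0.0037  0.012 ]
0.076 14 y [0.0268 0.0318] x [-0.0101  0.0126]
```

Depth from both cameras puts the real fingertips about 25.5 mm above the reported TCP, not 11 mm below it. The fingers therefore never entered the hole. I'll use the measured tip from here on, and re-measure the carton.

```bash
cat > ctr.py <<'E'
from fl import *
i=arm.get_image('wrist'); W=cloud(i)
c=(W[...,2]>.1)&(W[...,2]<.135)&(np.hypot(W[...,0]-.609,W[...,1]+.19)<.16); c[285:]=False
q=(W[c][:,:2]-[.609,-.19])@np.c_[X,Y]
print('x far',np.percentile(q[:,0],99.8))
for a in(.03,.06,.09):
    k=abs(q[:,0]-a)<.01; print(a,'y',np.percentile(q[k,1],[.5,99.5]).round(4), 'mid',np.mean(np.percentile(q[k,1],[.5,99.5])).round(4))
H=cv2.cvtColor(i['color'],cv2.COLOR_RGB2HSV); z=W[...,2]
m=(z>.071)&(z<.085)&(np.hypot(W[...,0]-.61,W[...,1]+.188)<.025); print('spindle top?',m.sum(),np.nanmedian(W[m],0),(np.nanmedian(W[m],0)[:2]-[.609,-.19])@np.c_[X,Y])
go(.6105,-.1865,.0565,105.4)
E
python3 ctr.py
```

```text
x far 0.10475023453808592
0.03 y [-0.0911  0.0974] mid 0.0032
0.06 y [-0.091   0.0975] mid 0.0033
0.09 y [-0.0911  0.0975] mid 0.0032
spindle top? 578 [ 0.60968172 -0.18736798  0.07171577] [0.00135619 0.00235648]
row [ 0.0029 -0.0025  0.1283] -0.0 | pos [ 0.6086 -0.1898  0.1848] yaw y -74.6 j7 -1.13 F [-0.4 -0.3  0.5] t 6.2 w 0.0501
```

Request:
{"fn": "jog_arm", "kwargs": {"moves": [[0,-0.003,0,0],[0,-0.003,0.01,0],[0,-0.003,0.03,0],[0,-0.003,0.06,0],[0,-0.003,0.08,0],[0,-0.003,0.1,0],[0,-0.003,0.115,0],[0,-0.003,0.128,0],[0,-0.003,0.128,0]], "hand": 0.0}}

```text
clock: 7.32
position: [0.6078, -0.1868, 0.0569]
ee_rot: [-3.113, -0.421, 0.003]
force: [-0.5, -0.3, 0.3]
width: 0.009
gripper_force: 0.0
```

Request:
{"fn": "jog_arm", "kwargs": {"moves": [[0,0,0,0],[0,0,0,0],[0,0,0,0]], "hand": 0.017, "newtons": 12}}

```text
clock: 7.7
position: [0.609, -0.187, 0.0588]
ee_rot: [3.113, 0.421, 0.002]
force: [0.1, 1.0, 2.7]
width: 0.149
gripper_force: 12.1
```

Request:
{"fn": "jog_arm", "kwargs": {"moves": [[0,0,-0.004,0],[0,0,-0.008,0],[0,0,-0.012,0],[0,0,-0.016,0],[0,0,-0.02,0],[0,0,-0.02,0]], "hand": 0.03, "newtons": 15}}

```text
clock: 8.45
position: [0.6088, -0.1861, 0.0798]
ee_rot: [-3.113, -0.422, -0.002]
force: [-3.3, 4.3, 14.6]
width: 0.285
gripper_force: 15.5
```

```bash
python3 - <<'E'
from fl import *
flaps(); flaps('top'); go(.609,-.1905,.25,105.4)
E
```

```text
t 8.5
scene 1 angle pct [0.46 0.49 0.51] 611
scene -1 angle pct [0.35 0.37 0.39] 553
t 8.55
top 1 angle pct [0.48 0.52 0.55] 1322
top -1 angle pct [0.35 0.37 0.39] 146
row [-0.0008  0.0043 -0.1703] 0.001 | pos [ 0.6088 -0.1861  0.0797] yaw y -74.6 j7 -1.16 F [-4.   3.1 13.6] t 8.55 w 0.0263
```

Request:
{"fn": "jog_arm", "kwargs": {"moves": [[0,0,-0.005,0],[0,0,-0.01,0],[0,0,-0.015,0],[0,0,-0.02,0],[0,0,-0.025,0],[0,0,-0.03,0],[0,0,-0.035,0],[0,0,-0.035,0]], "hand": 0.091, "newtons": 12}}

```text
clock: 9.55
position: [0.6085, -0.1878, 0.1134]
ee_rot: [3.113, 0.42, 0.0]
force: [-0.4, -0.1, 3.2]
width: 0.985
gripper_force: 1.9
```

```bash
python3 - <<'E'
from fl import *
flaps(); flaps('top'); go(.609,-.1905,.25,105.4)
E
```

```text
t 9.6
scene 1 angle pct [1.13 1.16 1.18] 434
scene -1 angle pct [1.08 1.1  1.12] 136
t 9.65
top 1 angle pct [1.16 1.19 1.23] 990Traceback (most recent call last):
  File "<stdin>", line 2, in <module>
  File "fl.py", line 12, in flaps
    print(n,s,'angle pct',np.percentile(a[k],[10,50,90]).round(2),k.sum())
                          ~~~~~~~~~~~~~^^^^^^^^^^^^^^^^^
    return _quantile_unchecked(
        a, q, axis, out, overwrite_input, method, keepdims, weights)
    return _ureduce(a,
                    func=_quantile_ureduce_func,
    ...<5 lines>...
                    overwrite_input=overwrite_input,
                    method=method)
    r = func(a, **kwargs)
    result = _quantile(arr,
                       quantiles=q,
    ...<2 lines>...
                       out=out,
                       weights=wgt)
    slices_having_nans = np.isnan(arr[-1, ...])
                                  ~~~^^^^^^^^^
IndexError: index -1 is out of bounds for axis 0 with size 0
```

Request:
{"fn": "jog_arm", "kwargs": {"moves": [[0,-0.006,-0.006,0],[0,-0.012,-0.006,0],[0,-0.02,-0.006,0],[0,-0.028,-0.006,0],[0,-0.036,-0.006,0],[0,-0.044,-0.006,0],[0,-0.052,-0.006,0],[0,-0.06,-0.006,0],[0,-0.068,-0.006,0],[0,-0.076,-0.006,0],[0,-0.076,-0.006,0]]}}

```text
clock: 11.02
position: [0.5882, -0.1125, 0.1191]
ee_rot: [-3.112, -0.423, 0.0]
force: [-0.7, -0.9, 0.1]
width: 0.991
gripper_force: 0.0
```

```bash
sed -i 's/if m.sum()<20: print(n,s,.few.,m.sum()); continue/if m.sum()<20: continue/; s/k=(r>.05)&(r<.096)/k=(r>.04)\&(r<.1)\n        if k.sum()<5: print("none"); continue/; s/(y<.17)/(y<.19)/' fl.py; python3 - <<'E'
from fl import *
flaps(); go(.6082,-.1869,.25,105.4)
E
```

```text
t 11.075
scene 1 angle pct [2.3  2.32 2.35] 503
scene -1 angle pct [1.08 1.1  1.11] 208
row [-0.0004  0.0765 -0.131 ] 0.001 | pos [ 0.5882 -0.113   0.1191] yaw y -74.6 j7 -1.27 F [-0.3  0.1 -0.2] t 11.075 w 0.0912
```

Left is at 2.3. Now the right flap: back to centre, then the same distance to the other side.

Request:
{"fn": "jog_arm", "kwargs": {"moves": [[0,0.02,0,0],[0,0.05,0,0],[0,0.08,0,0],[0,0.088,0,0],[0,0.096,0,0],[0,0.104,0,0],[0,0.112,0,0],[0,0.12,0,0],[0,0.128,0,0],[0,0.136,0,0],[0,0.144,0,0],[0,0.152,0,0],[0,0.152,0,0]]}}

```text
clock: 12.7
position: [0.6288, -0.2617, 0.1191]
ee_rot: [3.113, 0.419, 0.0]
force: [-0.0, 0.1, 0.0]
width: 0.991
gripper_force: 0.0
```

```bash
python3 - <<'E'
from fl import *
flaps(); go(.6082,-.1869,.18,105.4)
E
```

```text
t 12.75
scene 1 angle pct [2.16 2.17 2.2 ] 674
scene -1 angle pct [2.25 2.28 2.3 ] 800
row [-0.0001 -0.077  -0.061 ] -0.001 | pos [ 0.6287 -0.2611  0.1191] yaw y -74.6 j7 -1.04 F [ 0.5  0.  -0.1] t 12.75 w 0.0908
```

Request:
{"fn": "jog_arm", "kwargs": {"moves": [[0,0,-0.03,0],[0,0,-0.061,0],[0,-0.02,-0.08,-0.15],[0,-0.04,-0.08,-0.33],[0,-0.06,-0.08,-0.51],[0,-0.077,-0.08,-0.69],[0,-0.077,-0.08,-0.87],[0,-0.077,-0.08,-1.05],[0,-0.077,-0.08,-1.23],[0,-0.077,-0.08,-1.41],[0,-0.077,-0.08,-1.57],[0,-0.077,-0.08,-1.57],[0,-0.077,-0.08,-1.57]]}}

```text
clock: 14.38
position: [0.6082, -0.1861, 0.1991]
ee_rot: [1.909, 2.495, -0.0]
force: [-0.3, 0.6, 0.0]
width: 0.99
gripper_force: 0.0
```

```bash
python3 - <<'E'
from fl import *
flaps();flaps('top')
i=arm.get_image('wrist'); save(i,'w3.png'); W=cloud(i); z=W[...,2]
near=np.hypot(W[...,0]-.609,W[...,1]+.187)<.06
m=near&(z>.060)&(z<.085); v,u=np.nonzero(m)
P=W[m]; (c,r)=cv2.minEnclosingCircle(P[:,:2].astype(np.float32)*1000); print('reel top',m.sum(),np.median(P[:,2]),c,r,np.percentile(P[:,:2],[1,99],axis=0))
go(c[0]/1000,c[1]/1000,.0165,15.4)
for k in('scene','top'):
    i=arm.get_image(k);W=cloud(i);z=W[...,2];m=(np.hypot(W[...,0]-.609,W[...,1]+.187)<.05)&(z>.062)&(z<.085);P=W[m]
    if m.sum()>10: print(k,m.sum(),np.median(z[m]),cv2.minEnclosingCircle(P[:,:2].astype(np.float32)*1000))
E
```

```text
t 14.425
scene 1 angle pct [2.15 2.17 2.2 ] 662
scene -1 angle pct [2.09 2.12 2.14] 1143
t 14.475
top 1 angle pct [2.16 2.18 2.21] 1151
none
reel top 3525 0.07030748657333796 (608.5134887695312, -186.85867309570312) 30.997512817382812 [[ 0.57974085 -0.21572861]
 [ 0.6372059  -0.15771724]]
row [-9.000e-04  1.000e-04  1.826e-01] -0.003 | pos [ 0.6082 -0.186   0.1991] yaw y 15.3 j7 0.27 F [-0.2  0.5  0.7] t 14.525 w 0.091
scene 570 0.06894173170850229 ((610.1033935546875, -188.76611328125), 32.46404266357422)
top 644 0.06993225736040015 ((606.7964477539062, -185.25408935546875), 30.91151237487793)
```

View pics/w3.png

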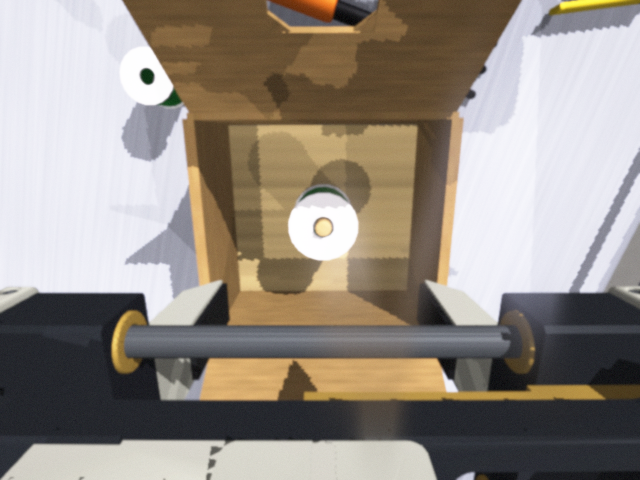

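The wrist picture shows both flaps folded back and the reel centred at (323,225) with the spindle in its bore. Before going down I'll check the underside height of the gripper body.

```bash
python3 - <<'E'
from fl import *
p=arm.observe()['position']
for n in('scene','top','wrist'):
    i=arm.get_image(n); W=cloud(i); q=(W[...,:2]-p[:2])@np.c_[X,Y]; z=W[...,2]-p[2]
    for a in np.arange(.04,.13,.01):
        m=(abs(abs(q[...,0])-a-.005)<.005)&(abs(q[...,1])<.045)&(z>.012)&(z<.2)
        if m.sum()>3: print(n,a.round(2),m.sum(),'z rel TCP',np.percentile(z[m],[1,5,50]).round(3))
E
```

```text
scene 0.04 224 z rel TCP [0.03  0.037 0.109]
scene 0.05 171 z rel TCP [0.03  0.035 0.115]
scene 0.06 360 z rel TCP [0.037 0.041 0.11 ]
scene 0.07 308 z rel TCP [0.098 0.106 0.133]
scene 0.08 615 z rel TCP [0.092 0.093 0.106]
scene 0.09 482 z rel TCP [0.114 0.115 0.127]
top 0.04 363 z rel TCP [0.054 0.087 0.134]
top 0.05 463 z rel TCP [0.098 0.109 0.118]
top 0.06 549 z rel TCP [0.1   0.112 0.133]
top 0.07 551 z rel TCP [0.098 0.112 0.135]
top 0.08 594 z rel TCP [0.103 0.118 0.135]
top 0.09 238 z rel TCP [0.122 0.131 0.135]
wrist 0.04 25265 z rel TCP [0.031 0.046 0.112]
wrist 0.05 17079 z rel TCP [0.037 0.052 0.117]
wrist 0.06 10375 z rel TCP [0.049 0.098 0.116]
wrist 0.07 2540 z rel TCP [0.094 0.096 0.106]
wrist 0.08 370 z rel TCP [0.094 0.095 0.097]
```

Request:
{"fn": "jog_arm", "kwargs": {"moves": [[-0.001,0,0.04,0],[-0.001,0,0.08,0],[-0.001,0,0.115,0],[-0.001,0,0.14,0],[-0.001,0,0.16,0],[-0.001,0,0.172,0],[-0.001,0,0.18,0],[-0.001,0,0.18,0]]}}

```text
clock: 15.78
position: [0.6085, -0.187, 0.019]
ee_rot: [-1.905, -2.498, 0.0]
force: [0.2, 0.6, -0.9]
width: 0.992
gripper_force: 0.0
```

Request:
{"fn": "jog_arm", "kwargs": {"moves": [[0,0,0,0],[0,0,0,0],[0,0,0,0],[0,0,0,0],[0,0,0,0]], "hand": 0.05, "newtons": 15}}

```text
clock: 16.4
position: [0.6087, -0.187, 0.0193]
ee_rot: [1.905, 2.498, 0.0]
force: [-1.1, 0.0, 3.2]
width: 0.675
gripper_force: 15.0
```

Request:
{"fn": "jog_arm", "kwargs": {"moves": [[0,0,-0.005,0],[0,0,-0.015,0],[0,0,-0.03,0],[0,0,-0.045,0],[0,0,-0.065,0],[0,0,-0.085,0],[0,0,-0.11,0],[0,0,-0.135,0],[0,0,-0.16,0],[0,0,-0.185,0],[0,0,-0.21,0],[0,0,-0.23,0],[0,0,-0.23,0]]}}

```text
clock: 18.02
position: [0.6094, -0.1869, 0.2517]
ee_rot: [1.902, 2.495, 0.003]
force: [0.6, -0.4, -1.5]
width: 0.674
gripper_force: 15.0
```

```bash
cat > cr.py <<'E'
from fl import *
import pickle
flaps()
d=pickle.load(open('d0.pkl','rb'))
def rectm(im,n):
    W=cloud(im);H=cv2.cvtColor(im['color'],cv2.COLOR_RGB2HSV);br=(H[...,0]>8)&(H[...,0]<28)&(H[...,1]>60)
    roi=br&(abs(W[...,0]-.6)<.15)&(W[...,1]>.07)&(W[...,1]<.4)
    m=(roi&(W[...,2]>.06)&(W[...,2]<.08)).astype(np.uint8)
    P=W[m>0]; r=cv2.minAreaRect(P[:,:2].astype(np.float32)*1000); print(n,'rim',r,np.median(P[:,2]))
    fl=(abs(W[...,2]-.009)<.006)&(W[...,0]>.5)&(W[...,0]<.7)&(W[...,1]>.1)&(W[...,1]<.3)&br
    k=cv2.morphologyEx(fl.astype(np.uint8),cv2.MORPH_OPEN,np.ones((5,5))); P=W[k>0]
    if len(P)>50: r=cv2.minAreaRect(P[:,:2].astype(np.float32)*1000); print(n,'bay floor',r,np.median(P[:,2]))
rectm(d['top'],'top0'); rectm(d['scene'],'scene0'); rectm(arm.get_image('scene'),'scene')
go(.597,.17,.25,7)
E
python3 cr.py
```

```text
t 18.075
scene 1 angle pct [2.15 2.17 2.2 ] 663
scene -1 angle pct [2.09 2.11 2.14] 1132
top0 rim ((598.92578125, 211.39218139648438), (190.93869018554688, 260.7318420410156), 6.912432670593262) 0.06906438982739949
top0 bay floor ((603.241943359375, 202.995849609375), (170.8766326904297, 212.04847717285156), 6.505203723907471) 0.0086425193711085
scene0 rim ((602.5409545898438, 210.66876220703125), (192.6921844482422, 260.7435607910156), 6.778900623321533) 0.06768718934658981
scene0 bay floor ((582.8187866210938, 182.185302734375), (142.95533752441406, 173.86392211914062), 6.262362957000732) 0.007700032039059543
scene rim ((601.8450927734375, 209.87234497070312), (193.85400390625, 259.063232421875), 6.935866832733154) 0.06771789569026239
scene bay floor ((583.3912963867188, 181.98487854003906), (140.49179077148438, 174.91946411132812), 7.277039051055908) 0.00767153435812913
row [ 0.3471  0.0838 -0.0011] 0.146 | pos [ 0.6082 -0.1869  0.249 ] yaw y 15.4 j7 0.29 F [-0.2  0.3 -2.5] t 18.125 w 0.0622
```

Request:
{"fn": "jog_arm", "kwargs": {"moves": [[0.015,0.004,0,0],[0.045,0.012,0,0.02],[0.085,0.023,0,0.04],[0.13,0.035,0,0.06],[0.175,0.047,0,0.08],[0.22,0.059,0,0.1],[0.26,0.07,0,0.12],[0.295,0.079,0,0.149],[0.32,0.086,0,0.149],[0.335,0.09,0,0.149],[0.341,0.091,0,0.149],[0.341,0.091,0,0.149],[0.341,0.091,0,0.149]]}}

```text
clock: 19.75
position: [0.6062, 0.1645, 0.2489]
ee_rot: [2.087, 2.347, -0.001]
force: [0.0, 0.5, -1.7]
width: 0.676
gripper_force: 15.0
```

```bash
python3 - <<'E'
from fl import *
go(.6054,.1663,.0225,6.85)
p=arm.observe()['position']
for n in('scene','wrist'):
    i=arm.get_image(n); W=cloud(i); q=W-p
    H=cv2.cvtColor(i['color'],cv2.COLOR_RGB2HSV)
    g=(np.hypot(q[...,0],q[...,1])<.04)&(H[...,0]>40)&(H[...,0]<90)&(H[...,1]>80)&(q[...,2]>-.06)
    white=(np.hypot(q[...,0],q[...,1])<.04)&(q[...,2]>-.03)&(q[...,2]<.07)
    for nm,m in(('green',g),('all',white)):
        if m.sum()>10: print(n,nm,m.sum(),'z rel',np.percentile(q[m][:,2],[1,50,99]).round(4),'xy',np.percentile(q[m][:,:2],[2,98],axis=0).round(4).tolist())
im=arm.get_image('wrist'); save(im,'w4.png')
E
```

```text
row [ 0.0021 -0.0006  0.2264] -0.002 | pos [0.6062 0.1645 0.2489] yaw y 6.7 j7 -0.44 F [ 0.   0.5 -1.7] t 19.75 w 0.062
scene green 340 z rel [-0.0087  0.0042  0.024 ] xy [[0.0096, -0.0253], [0.0289, 0.0252]]
scene all 618 z rel [-0.0146  0.0031  0.0696] xy [[-0.032, -0.0283], [0.0298, 0.0266]]
wrist green 2004 z rel [-0.0056  0.0193  0.0375] xy [[-0.0234, 0.0152], [0.0201, 0.0289]]
wrist all 16216 z rel [-0.0099  0.0506  0.0668] xy [[-0.0363, -0.027], [0.0338, 0.0296]]
```

View pics/w4.png

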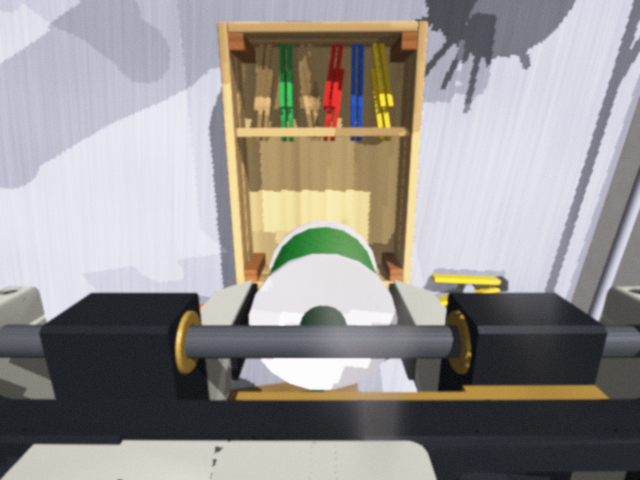

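The wrist picture shows the reel held upright (325,320) over the empty bay, square to the crate. Lowering now.

Request:
{"fn": "jog_arm", "kwargs": {"moves": [[0.002,-0.001,0.03,0],[0.002,-0.001,0.07,0],[0.002,-0.001,0.11,0],[0.002,-0.001,0.15,0],[0.002,-0.001,0.18,0],[0.002,-0.001,0.2,0],[0.002,-0.001,0.21,0],[0.002,-0.001,0.218,0],[0.002,-0.001,0.222,0],[0.002,-0.001,0.224,0],[0.002,-0.001,0.224,0]]}}

```text
clock: 21.28
position: [0.6049, 0.1679, 0.0254]
ee_rot: [2.085, 2.349, 0.001]
force: [0.7, -1.1, -1.6]
width: 0.679
gripper_force: 15.0
```

Request:
{"fn": "jog_arm", "kwargs": {"moves": [[0,0,0.001,0],[0,0,0.002,0],[0,0,0.002,0]]}}

```text
clock: 21.65
position: [0.6047, 0.1677, 0.023]
ee_rot: [2.085, 2.35, -0.0]
force: [0.6, -0.4, -1.9]
width: 0.677
gripper_force: 15.0
```

Request:
{"fn": "jog_arm", "kwargs": {"moves": [[0,0,0.001,0],[0,0,0.0015,0],[0,0,0.0015,0]]}}

```text
clock: 22.02
position: [0.6048, 0.1678, 0.0223]
ee_rot: [2.085, 2.349, 0.0]
force: [-2.3, -2.0, 6.9]
width: 0.678
gripper_force: 15.0
```

Request:
{"fn": "jog_arm", "kwargs": {"moves": [[0,0,-0.0005,0],[0,0,-0.0005,0],[0,0,-0.0005,0],[0,0,-0.0005,0]], "hand": 0.082}}

```text
clock: 22.52
position: [0.6047, 0.1678, 0.0219]
ee_rot: [-2.085, -2.35, 0.0]
force: [-0.1, 0.3, -0.4]
width: 0.896
gripper_force: 0.0
```

Request:
{"fn": "jog_arm", "kwargs": {"moves": [[0,0,-0.01,0],[0,0,-0.03,0],[0,0,-0.06,0],[0,0,-0.1,0],[0,0,-0.15,0],[0,0,-0.2,0],[0,0,-0.24,0],[-0.05,0,-0.24,0],[-0.1,0,-0.24,0],[-0.1,0,-0.24,0]]}}

```text
clock: 23.78
position: [0.6174, 0.0628, 0.2634]
ee_rot: [2.092, 2.34, -0.001]
force: [0.6, 0.3, 0.3]
width: 0.893
gripper_force: 0.0
```

```bash
python3 - <<'E'
from fl import *
i=flaps(); save(i,'s9.png'); flaps('top')
W=cloud(i); m=(np.hypot(W[...,0]-.605,W[...,1]-.167)<.06)&(W[...,2]>.06)&(W[...,2]<.09); P=W[m]
print('reel top',m.sum(),np.median(P[:,2]),np.percentile(P,[2,98],axis=0)); go(.6,.1,.26,7)
E
```

```text
t 23.825
scene 1 angle pct [2.15 2.17 2.2 ] 670
scene -1 angle pct [2.09 2.11 2.14] 1147
t 23.875
top 1 angle pct [2.16 2.18 2.21] 1150
top -1 angle pct [2.04 2.07 2.1 ] 1616
reel top 668 0.07150876929745943 [[0.57710653 0.1392728  0.06260641]
 [0.63399952 0.19495281 0.07448966]]
row [ 0.0332 -0.0127  0.0034] -0.004 | pos [0.6165 0.0685 0.2634] yaw y 6.8 j7 -0.27 F [-0.7  1.4 -0.6] t 23.875 w 0.082
```

View pics/s9.png

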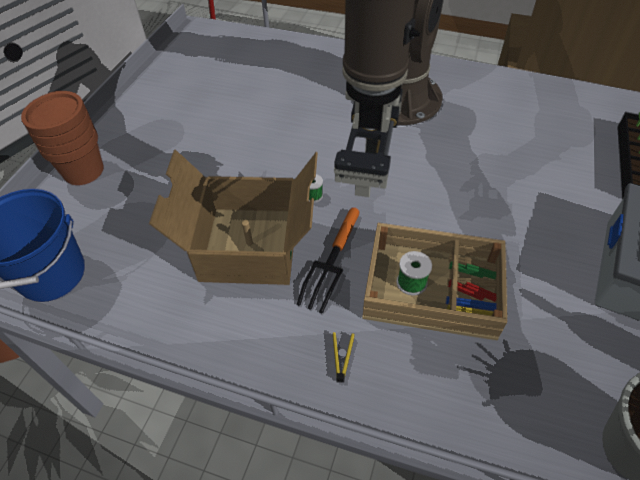

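The final picture shows both flaps folded back with the carton at (245,230). The reel stands upright in the empty bay at (415,270), and the fork and clip have not moved.

```bash
python3 -c "
from cell import arm
print(arm.sign_off())"
```

```text
the job is handed in; nothing more can be done
None
```

The job is handed in: both flaps are folded back to about 2.1 rad and the reel stands upright in the empty bay, with the fork and clip untouched; the one slip was that I pushed the carton about 3 mm sideways on an early try at the flaps, when the fingertips turned out to be about 36 mm higher than the stated tool frame implies.

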